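# Level the sink-side shelf and keep the spirit level pressed on it

## Task

The little wooden shelf by the sink dips towards its adjustable foot: pull open the tool drawer, take out the spirit level and set it gently on the shelf, lying lengthwise along it. Then turn the foot's black knob until the whole bubble sits between the two lines of the vial. Last, press the level down on the shelf, firmly but without forcing, with the bubble still between the lines, and finish while still holding it pressed there; leave the mug, the tin and the things on the folded stool alone.

Things in the scene. Friction and masses are not known exactly. Their poses are not given: they have to be found in the camera images.
- cabinet_drawer0 (a joint): How far the tool cabinet's only drawer is pulled out, in m (0 shut, 0.21 at the stop; starts shut or a few mm ajar). It slides straight out of the cabinet's front towards the robot, along the -x axis of cabinet; it drags with about 1 N.
- cabinet: Low grey tool cabinet with one green-fronted drawer, 300 deep x 270 wide x 95 mm high, fixed. Origin: centre of its underside; x points from front to back, so the front face is 150 mm towards -x. The drawer's floor is 22 mm above the table, its side walls reach up to 73 mm, its front panel (15 mm thick) to 83 mm.
- cabinet_drawer0_handle (a point): Middle of the drawer's steel bar handle: a round bar about 10 mm thick and 120 mm long, level, parallel to the cabinet's front, 35 mm out from the drawer front, 57 mm above the table (38 mm below the cabinet's top). The point has the cabinet's axes.
- level: Loose spirit level: aluminium block with black ends, 170 long (x axis) x 30 wide (y) x 44 mm high (z), about 0.25 kg. Origin: centre of its sole. Starts standing in the drawer, lying across it, its middle 75 to 105 mm behind the drawer's front face (pull the drawer out some 0.15 to reach it). A green vial with pale bubble and two black lines lies along the middle of its top.
- bubble (a joint): Bubble's place along the level's x axis, in m: 0 centred, + towards the level's +x end, stops at -0.014 and 0.014. It runs to the higher end, 1 mm per milliradian of the level's tilt, and settles in about 1 s. It is 16 mm long and lies between the two lines (inner edges 20 mm apart) when within 0.0020 of 0.
- shelf: Low wooden shelf with its feet, fixed on the table: board 340 long (x axis) x 160 wide (y) x 18 mm thick, top about 92 mm above the table. Origin: on the table under the board's middle. Two fixed rubber feet under the -x end, one levelling foot under the +x end, 260 mm apart.
- shelf_top (a point): Middle of the board's top face, with the board's axes: x along its length towards the levelling foot, z square to the top. At the start the +x end is too low by 5 to 14 milliradians; the crosswise direction is always level.
- foot_knob (a point): Middle of the black lobed knob on the levelling foot, 40 mm across, 24 mm tall, underside 20 mm and this point 32 mm above the board, 130 mm from the board's middle towards +x. Turns about its upright axis against 0.08 N m and stays put. Turned clockwise (from above) it raises this end of the shelf: 4.9 milliradians of tilt (4.9 mm of bubble) per radian. At most 2.9 rad are needed.
- jug: Orange plastic measuring jug, 90 mm across, 120 mm high, origin at its underside's centre. On the folded wooden step stool at the right. Leave alone.
- jar: Closed white ceramic jar, 84 mm across, 114 mm high, origin at its underside's centre. On the folded wooden step stool at the right. Leave alone.
- bottle: Brown glass bottle with a twist cap, 62 mm across, 170 mm high, origin at its underside's centre. On the folded wooden step stool at the right. Leave alone.
- pliers: Steel pliers lying flat, 160 mm long, origin at the underside below the rivet. On the folded wooden step stool at the right. Leave alone.
- mug: Blue ceramic mug, 80 mm across, 90 mm high, origin at its underside's centre. Leave alone.
- tin: Steel tin, 74 mm across, 80 mm high, origin at its underside's centre. Leave alone.

How it is judged:
On the way, in this order (a step that is already met when the one before it is completed fails the run):
1. the tool drawer is pulled open (value of joint cabinet_drawer0 above 0.1 m), for 0.1 s.
2. the level stands on its sole on the shelf, lengthwise, with the foot still to be adjusted (z of level in the frame of shelf_top between -0.004 and 0.004 m and x of level in the frame of shelf_top between -0.12 and 0.1 m and y of level in the frame of shelf_top between -0.07 and 0.07 m and angle between the x axis of level and the x axis of shelf_top, either way round below 0.25 rad and contact force between level and shelf above 0.8 N), for 0.2 s.
3. the foot is turned until the bubble sits between the lines and the shelf is level (value of joint bubble between -0.002 and 0.002 m and angle between shelf_top's own z axis and vertical below 0.003 rad and contact force between level and shelf above 0.8 N), for 0.4 s.
At the end, for the whole second after the job is handed in: Through the last second the level stands on the shelf, lengthwise within 14 degrees, the bubble within 2 mm of centre, the shelf within 3 milliradians of level, and the fingers hold the level pressed so that it bears on the shelf with 6 to 45 N (z of level in the frame of shelf_top between -0.004 and 0.004 m and x of level in the frame of shelf_top between -0.12 and 0.1 m and y of level in the frame of shelf_top between -0.07 and 0.07 m and angle between the x axis of level and the x axis of shelf_top, either way round below 0.25 rad and value of joint bubble between -0.002 and 0.002 m and angle between shelf_top's own z axis and vertical below 0.003 rad and contact force between level and shelf between 6 and 45 N and contact force between the fingers and level above 2 N); the arm keeps its last pose, push and grip.
It fails at once if the level is dropped or forced onto the shelf (over 80 N) (contact force between level and shelf above 80 N).
It fails at once if a bystander is shifted by more than 20 mm (distance of any of jug, jar, bottle, pliers, mug, tin from where it was at the start of the episode above 0.02 m).
It also fails if it takes over 72 s, if anything falls off the work surface, if the arm or the gripper's body presses on something with over 40 N, if the wrist force passes 120 N, or if a joint passes its speed limit or range.

## Robot

A 7-joint arm with a two-finger parallel gripper is mounted at the origin on the work surface. World frame = base frame: x ahead of the robot, y to its left, z up, the work surface at z = 0. Lengths are in m, angles in rad, forces in N, time in s.
With the tool pointing down it reaches from about 0.4 to 0.85 m from the base axis. Payload 6.9 kg.
Tool frame: the origin (TCP) lies midway between the tips of the shut fingers; the grasp point (between the pads) lies behind it (ctrl.pinch_z is the z of the grasp point in the tool frame, in m); z points along the fingers, y is the direction in which the jaws open and shut (so a half turn about z gives the same grasp; the last joint's range is limited). The gripper opens to 85 mm and grips with 20 to 120 N. Pads are 22 mm wide; open, the fingers measure 114 mm over their backs; the gripper's body (76 mm by 85 mm) begins 54 mm behind the grasp point. The pads swing forward as they close: fully open they stand 13 mm farther back than shut.
Start: joints at [-1.111, 0.507, -0.238, 1.5, 0.126, 1.149, -0.155], TCP at [0.217, 0.586, 0.231] pointing down, gripper open.
Joint ranges: [-3.08, 3.08], [-0.24, 2.05], [-1.43, 1.35], [0, 2.5], [-1.52, 4.66], [0.17, 1.96], [-2.89, 2.89]. Speed limits (rad/s): [2.39, 2.39, 3.14, 3.14, 3.14, 3.14, 3.14].

## Interface

Orientations are given as a unit quaternion [w, x, y, z].
In Python, from station import ctrl, get_state, vision, ticket, models gives the robot as it stands. Calls block until the motion is done:
- ctrl.movep(position, orientation): joint-space move of the TCP to a pose.
- ctrl.movel(position, frame=None, max_speed=0.15): straight line of the TCP; frame=None keeps the orientation; max_speed is the mean speed in m/s.
- ctrl.set_joints(angles): joint-space move.
- ctrl.ungrasp() and ctrl.close_gripper(force=None): open the fingers fully, or close them until they stop; force is the grip in N (None keeps the last).
- ctrl.pause(seconds).
- ctrl.ik(position, orientation): joint angles nearest the present ones, or None.
- get_state(): the state.
- vision.grab_frame(name): name is "side" or "top"; returns (picture, depth): 384x512x3 uint8, blue, green, red; 384x512 float32, m along the optical axis (not along the pixel's ray), 0 where there is no reading.
- vision.camera_info(name): a dict with "mtx" (3x3 intrinsics, pixels), "R" (3x3) and "t" (3): a world point X has camera coordinates R X + t. Camera axes: x right, y down, z forward; pixel columns grow to the right and rows downward; lengths in m; the calibration is good to about 2 mm. A picture is of the moment at which its call begins. camera_info takes no time and is no camera call.
A pose or a line that the arm cannot do raises ctrl.Unreachable and nothing moves.
- ticket.close_job(): hands the job in, once; it reports no verdict.
Trained networks look in the newest picture that a camera, given by its name, has taken for a name from the list of things; names that differ only in an ending like _2 or _b are one class to them, and where a whole thing is asked for, a point or a joint stands for the part that bears it (a point fixed in the world has none). Each returns a list of dicts, best first, with "p" (0 to 1); they miss things now and then, are a little off and sometimes report something else, mostly with a low value. They report only what shows in the picture. A call takes as long as a camera call.
- models.recognise(camera, target): "point" ([column, row] in pixels, amid what is visible of it).
- models.masks_of(camera, target): "mask" (384x512 bool, what is visible of it) and "point" ([column, row] in pixels, amid what is visible of it).
The state is a dict: "time": time; "qpos": joint angles; "qd": joint speeds; "tau": joint torques, N m; "tcp_pos": TCP position; "eef_rot": TCP orientation; "contact_force": force on the tool from outside, world axes, zero at the start; "wrist_torque": the same for the moment, N m; "width": finger opening in m.
Only numpy, scipy, OpenCV 4.12 (cv2) and the standard library are available. Lean on these libraries where they do the work, as an engineer would, in place of code of your own. Each camera call takes 0.05 s, during which the arm holds its last target.

## Working session

There is one attempt and no reset: what is moved stays moved. The work goes in short steps, each a Python script; the robot and the scene stay as the last script left them, time stands still between calls to the robot, and variables do not carry over. Pictures are saved under pics/ and viewed, and the job is handed in when it is done.

```bash
ls; mkdir -p pics; python3 - <<'E'
from station import ctrl,get_state,vision,models
import cv2
for c in("side","top"):
    im,d=vision.grab_frame(c); cv2.imwrite(f"pics/{c}0.png",im)
    i=vision.camera_info(c); print(c,i["mtx"].round(1).tolist(),i["R"].round(3).tolist(),i["t"].round(3).tolist())
s=get_state(); print(s["time"],s["tcp_pos"],s["eef_rot"],s["width"],ctrl.pinch_z)
E
```

```text
pics
side [[355.5, 0.0, 257.3], [0.0, 355.5, 189.4], [0.0, 0.0, 1.0]] [[0.999, -0.044, -0.009], [-0.033, -0.596, -0.802], [0.03, 0.802, -0.597]] [-0.595, 0.067, 1.552]
top [[428.6, 0.0, 259.0], [0.0, 428.6, 192.7], [0.0, 0.0, 1.0]] [[-0.025, -1.0, -0.0], [-0.974, 0.025, -0.225], [0.225, -0.005, -0.974]] [-0.032, 0.593, 1.457]
0.1 [0.21703497 0.5856256  0.23054136] [-1.36023941e-04  1.76486806e-01  9.84302692e-01 -7.73923433e-04] 0.08564361181327303 -0.0187
```

View pics/side0.png

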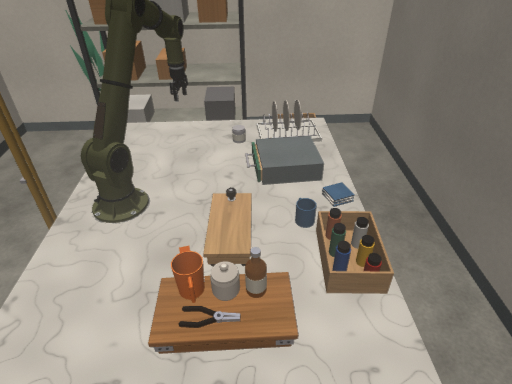

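View pics/top0.png

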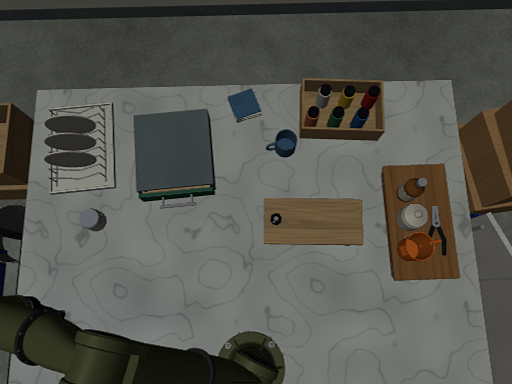

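Top view: cabinet at about (173,150) with its handle at (178,203), shelf at about (313,221) with the knob at (276,219), mug (285,143), tin (93,219), and the stool on the right. Next I measure poses.

```bash
cat > h.py <<'E'
from station import ctrl,get_state,vision,ticket,models
import numpy as np, cv2
from scipy.spatial.transform import Rotation as R
def cloud(c):
    im,d=vision.grab_frame(c); i=vision.camera_info(c)
    v,u=np.mgrid[0:384,0:512]; K=i["mtx"]
    p=np.stack([(u-K[0,2])/K[0,0]*d,(v-K[1,2])/K[1,1]*d,d],-1)
    P=(p-i["t"])@i["R"]; P[d==0]=np.nan
    return im,P
def proj(c,X):
    i=vision.camera_info(c); p=i["R"]@np.asarray(X)+i["t"]; q=i["mtx"]@p; return q[:2]/q[2]
def rayz(c,uv,z):
    i=vision.camera_info(c); r=i["R"].T@np.linalg.inv(i["mtx"])@np.array([uv[0],uv[1],1.]); o=-i["R"].T@i["t"]
    return o+r*(z-o[2])/r[2]
def quat(yaw):  # tool down, tool x axis at angle yaw
    q=(R.from_euler('z',yaw)*R.from_euler('x',np.pi)).as_quat(); return [q[3],q[0],q[1],q[2]]
def st(m=""):
    s=get_state(); print(m,"t%.2f"%s["time"],"tcp",np.round(s["tcp_pos"],4),"F",np.round(s["contact_force"],1),"T",np.round(s["wrist_torque"],2),"w%.4f"%s["width"]); return s
E
python3 - <<'E'
from h import *
for c in("top","side"):
    im,P=cloud(c)
    for n in ["cabinet","cabinet_drawer0_handle","cabinet_drawer0","shelf","foot_knob","mug","tin"]:
        r=models.masks_of(c,n)
        if not r: print(c,n,"none");continue
        m=r[0]["mask"]; Q=P[m]; Q=Q[~np.isnan(Q[:,0])]
        print(c,n,round(r[0]["p"],2),np.round(r[0]["point"],1),m.sum(),"med",np.median(Q,0).round(4),"zpct",np.percentile(Q[:,2],[5,50,95]).round(4))
        if n in("cabinet","shelf"):
            zt={"cabinet":.095,"shelf":.092}[n]
            T=Q[abs(Q[:,2]-zt)<(.008)]
            (cx,cy),(w,h),a=cv2.minAreaRect((T[:,:2]*1000).astype(np.float32)); print("  rect",cx,cy,w,h,a,len(T))
            A=np.c_[T[:,:2]-T[:,:2].mean(0),np.ones(len(T))]; print("  plane",np.linalg.lstsq(A,T[:,2],rcond=None)[0], T.mean(0))
print(get_state()["time"])
E
```

```text
top cabinet 0.71 [177.1 159.8] 6911 med [0.7277 0.2539 0.0932] zpct [0.0437 0.0932 0.0992]
  rect 746.2264404296875 257.54388427734375 307.4105529785156 271.1167297363281 4.193946361541748 5639
  plane [ 0.00028286 -0.00060101  0.09415194] [0.75149239 0.25788801 0.09415194]
top cabinet_drawer0_handle 0.63 [179.8 192.1] 905 med [0.5968 0.2398 0.0668] zpct [0.0189 0.0668 0.0847]
top cabinet_drawer0 0.58 [175.8 193.3] 837 med [0.5964 0.2416 0.0687] zpct [0.0199 0.0687 0.0847]
top shelf 0.86 [312.8 221. ] 4591 med [ 0.48   -0.233   0.0905] zpct [0.0842 0.0905 0.0968]
  rect 483.34393310546875 -232.74118041992188 337.91009521484375 160.44378662109375 87.50830078125 4253
  plane [-0.00120452 -0.00435534  0.09060633] [ 0.4815448  -0.23642817  0.09060633]
top foot_knob 0.62 [278.3 217.6] 99 med [ 0.487  -0.1015  0.1333] zpct [0.1282 0.1333 0.1388]
top mug 0.62 [284.1 143.4] 548 med [ 0.7926 -0.1482  0.037 ] zpct [-0.0001  0.037   0.0892]
top tin 0.72 [ 91.3 221.1] 525 med [0.5132 0.5367 0.0743] zpct [0.0004 0.0743 0.0833]
side cabinet 0.79 [290.7 158. ] 2944 med [0.7444 0.1745 0.0926] zpct [
[... 195 characters left out ...]
0.09471639]
side cabinet_drawer0_handle 0.81 [258.4 159.7] 282 med [0.5993 0.2134 0.0656] zpct [0.0194 0.0656 0.0843]
side cabinet_drawer0 0.55 [256.3 159.2] 289 med [0.5986 0.2179 0.0658] zpct [0.0208 0.0658 0.0845]
side shelf 0.59 [230.6 230.3] 3080 med [ 0.4814 -0.2766  0.0912] zpct [0.0276 0.0912 0.0952]
  rect 481.6580810546875 -230.2100067138672 345.450927734375 160.0987548828125 87.39970397949219 2628
  plane [-0.00136447 -0.00268678  0.09141037] [ 0.48087256 -0.25495242  0.09141037]
side foot_knob none
side mug 0.94 [302.4 209.5] 532 med [ 0.7785 -0.1734  0.0556] zpct [0.0062 0.0556 0.0884]
side tin 0.74 [230.1 228.5] 2998 med [ 0.4819 -0.2772  0.0912] zpct [0.0308 0.0912 0.0951]
0.9
```

```bash
python3 - <<'E'
from h import *
yaw=np.radians(4.15); ex=np.array([np.cos(yaw),np.sin(yaw)]); ey=np.array([-ex[1],ex[0]]); c0=np.array([.747,.2577])
for c in("top","side"):
    im,P=cloud(c); Q=P.reshape(-1,3); Q=Q[~np.isnan(Q[:,0])]
    a=(Q[:,:2]-c0)@ex; b=(Q[:,:2]-c0)@ey
    m=(abs(b)<.05)&(a<-.12)&(a>-.23)&(Q[:,2]>.03)
    h,e=np.histogram(a[m],bins=np.arange(-.23,-.119,.005))
    for i in range(len(h)):
        k=m&(a>=e[i])&(a<e[i+1]); 
        if h[i]: print(c,e[i].round(3),h[i],np.percentile(Q[k,2],[10,50,90]).round(3))
    m=(abs(b)<.1)&(a<-.175)&(a>-.23)&(Q[:,2]>.045)
    print("handle",len(a[m]),a[m].mean(),b[m].min(),b[m].max(),Q[m,2].mean())
    if c=="top":
        cv2.imwrite("pics/crop.png",cv2.resize(im[100:260,120:380],None,fx=3,fy=3,interpolation=cv2.INTER_CUBIC))
# reach
for pull in(0,.19):
  for off in(.0325,-.018):
    p=c0+ex*(-.19-pull-off)
    for yw in (yaw,yaw+np.pi/2,yaw-np.pi/2):
        q=ctrl.ik([*p,.022],quat(yw)); print(pull,off,round(yw,2),p.round(3),None if q is None else np.round(q,2))
E
```

```text
top -0.2 11 [0.056 0.06  0.065]
top -0.195 42 [0.057 0.061 0.064]
top -0.19 32 [0.056 0.059 0.063]
top -0.185 5 [0.053 0.059 0.063]
top -0.18 3 [0.056 0.062 0.064]
top -0.175 3 [0.053 0.058 0.059]
top -0.17 2 [0.059 0.059 0.06 ]
top -0.165 3 [0.057 0.06  0.061]
top -0.16 59 [0.039 0.06  0.082]
top -0.155 74 [0.042 0.074 0.084]
top -0.15 40 [0.079 0.082 0.087]
top -0.145 33 [0.078 0.082 0.086]
top -0.14 24 [0.07  0.073 0.078]
top -0.135 51 [0.071 0.088 0.096]
top -0.13 44 [0.088 0.092 0.099]
top -0.125 40 [0.09  0.094 0.099]
handle 125 -0.18962612684598518 -0.06525702387026794 0.061754869443286606 0.05983845081037052
side -0.2 4 [0.059 0.059 0.061]
side -0.195 12 [0.059 0.061 0.065]
side -0.19 9 [0.059 0.063 0.064]
side -0.185 2 [0.055 0.057 0.058]
side -0.18 1 [0.059 0.059 0.059]
side -0.175 1 [0.06 0.06 0.06]
side -0.165 1 [0.057 0.057 0.057]
side -0.16 19 [0.035 0.061 0.082]
side -0.155 14 [0.078 0.082 0.086]
side -0.15 9 [0.082 0.083 0.086]
side -0.145 9 [0.079 0.082 0.085]
side -0.14 11 [0.071 0.075 0.078]
side -0.135 12 [0.085 0.094 0.096]
side -0.13 11 [0.093 0.095 0.097]
side 
[... 304 characters left out ...]
.74 -0.62  1.86  0.62  0.74  2.15]
0 -0.018 0.07 [0.575 0.245] [-0.67  0.76  0.39  1.73 -0.4   0.73 -1.57]
0 -0.018 1.64 [0.575 0.245] [-0.48  0.73  0.06  1.73 -0.06  0.69 -0.31]
0 -0.018 -1.5 [0.575 0.245] [-0.07  0.8  -0.64  1.73  0.62  0.83  2.22]
0.19 0.0325 0.07 [0.336 0.228] [-0.84  0.54  0.27  2.31 -0.43  0.34 -1.7 ]
0.19 0.0325 1.64 [0.336 0.228] [-0.68  0.52  0.03  2.31 -0.05  0.31 -0.53]
0.19 0.0325 -1.5 [0.336 0.228] [-0.29  0.56 -0.53  2.3   0.7   0.43  1.81]
0.19 -0.018 0.07 [0.386 0.232] [-0.79  0.58  0.29  2.2  -0.4   0.41 -1.67]
0.19 -0.018 1.64 [0.386 0.232] [-0.63  0.56  0.05  2.2  -0.07  0.39 -0.45]
0.19 -0.018 -1.5 [0.386 0.232] [-0.21  0.61 -0.57  2.19  0.67  0.52  1.92]
```

View pics/crop.png

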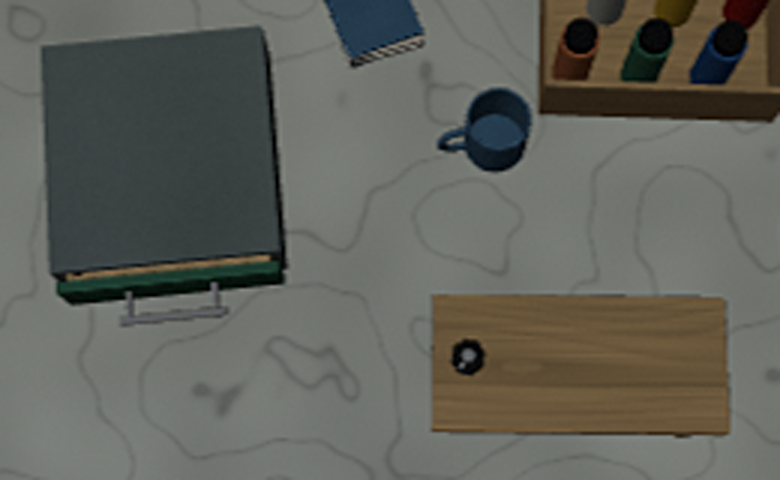

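The picture confirms the fit: bar handle at a ≈ -0.191 with a clear middle, and the knob where predicted. I hook the bar with one open finger and pull.

```bash
python3 - <<'E'
from h import *
yaw=np.radians(4.15); ex=np.array([np.cos(yaw),np.sin(yaw)]); c0=np.array([.747,.2577]); ey=np.array([-ex[1],ex[0]])
q=quat(yaw+np.pi/2)
p=lambda a:c0+ex*a-ey*.003
ctrl.movep([*p(-.224),.16],q); st("above")
ctrl.movel([*p(-.224),.024],q,max_speed=.12); st("down")
ctrl.movel([*p(-.224-.183),.024],q,max_speed=.12); st("pulled")
ctrl.movel([*p(-.224-.183+.012),.024],q); 
ctrl.movel([*p(-.224-.183+.012),.2],q,max_speed=.2); st("up")
im,P=cloud("top"); cv2.imwrite("pics/d1.png",cv2.resize(im[100:300,60:320],None,fx=3,fy=3,interpolation=cv2.INTER_CUBIC))
r=models.masks_of("top","level")
for k in r:
    Q=P[k["mask"]];Q=Q[~np.isnan(Q[:,0])]; print(k["p"],k["point"],k["mask"].sum(),np.median(Q,0).round(4)); T=Q[Q[:,2]>.055]; print(cv2.minAreaRect((T[:,:2]*1000).astype(np.float32)),T[:,2].mean())
E
```

```text
above t2.72 tcp [0.5232 0.2404 0.1601] F [ 0.2 -0.2  0.6] T [0.04 0.03 0.02] w0.0852
down t4.00 tcp [0.524  0.2386 0.0242] F [-0.4 -0.4 -0.2] T [ 0.01  0.04 -0.04] w0.0853
pulled t5.67 tcp [0.3418 0.2254 0.024 ] F [ 0.7  0.3 -0.5] T [-0.06 -0.04  0.04] w0.0853
up t6.96 tcp [0.3524 0.2257 0.1991] F [0.8 1.8 0.2] T [-0.02  0.06 -0.  ] w0.0851
0.74 [177.1, 217.3] 457 [0.5143 0.2442 0.0631]
((518.02880859375, 244.14398193359375), (31.20290756225586, 169.58668518066406), 5.253493309020996) 0.06392554928448681
```

View pics/d1.png

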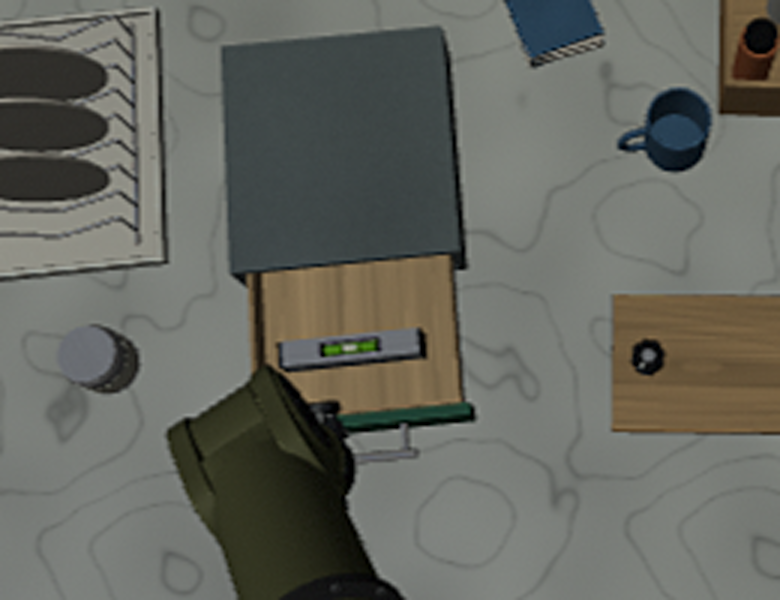

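Drawer is out about 0.17 m; the level shows at crop (350,347), vial visible, centre (0.518, 0.244). I grasp it.

```bash
python3 - <<'E'
from h import *
yl=np.radians(94.9); q=quat(yl); p=[.518,.244]
ctrl.movep([*p,.15],q)
ctrl.movel([*p,.030],q,max_speed=.12); st("down")
ctrl.close_gripper(50); st("closed")
ctrl.movel([*p,.05],q,max_speed=.05); st("lift")
ctrl.movel([*p,.22],q,max_speed=.2); st("up")
im,P=cloud("top"); cv2.imwrite("pics/g1.png",cv2.resize(im[100:300,60:320],None,fx=3,fy=3,interpolation=cv2.INTER_CUBIC))
s=np.array([.4798,-.2915]); q=quat(np.radians(87.45))
ctrl.movep([*s,.22],q); st("over shelf")
im,P=cloud("top"); cv2.imwrite("pics/g2.png",cv2.resize(im[130:290,230:430],None,fx=4,fy=4,interpolation=cv2.INTER_CUBIC))
im,P=cloud("side"); cv2.imwrite("pics/g3.png",cv2.resize(im[130:290,130:330],None,fx=4,fy=4,interpolation=cv2.INTER_CUBIC))
E
```

```text
down t8.93 tcp [0.5184 0.2442 0.0308] F [-0.6  0.3  1.1] T [ 0.03  0.03 -0.01] w0.0855
closed t9.48 tcp [0.5184 0.2441 0.0304] F [-1.1  0.2  4.4] T [-0.1   0.08  0.  ] w0.0294
lift t10.03 tcp [0.518  0.2441 0.0502] F [-0.  -0.3 -1.8] T [-0.02  0.03  0.07] w0.0296
up t11.03 tcp [0.5172 0.2437 0.2188] F [-0.2 -0.6 -3. ] T [ 0.03  0.04 -0.  ] w0.0294
over shelf t13.03 tcp [ 0.4807 -0.2902  0.2198] F [ 0.6  1.  -2.8] T [-0.01 -0.02  0.02] w0.0293
```

View pics/g2.png

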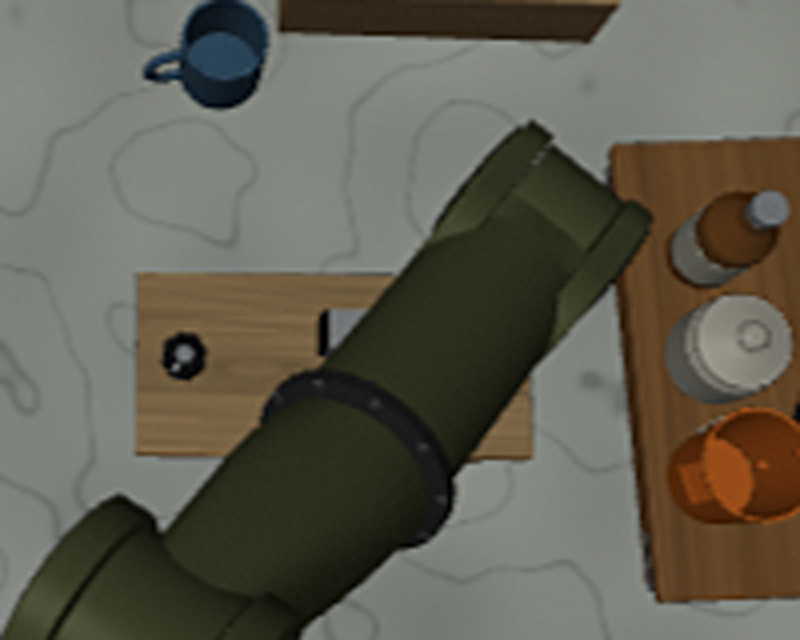

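View pics/g3.png

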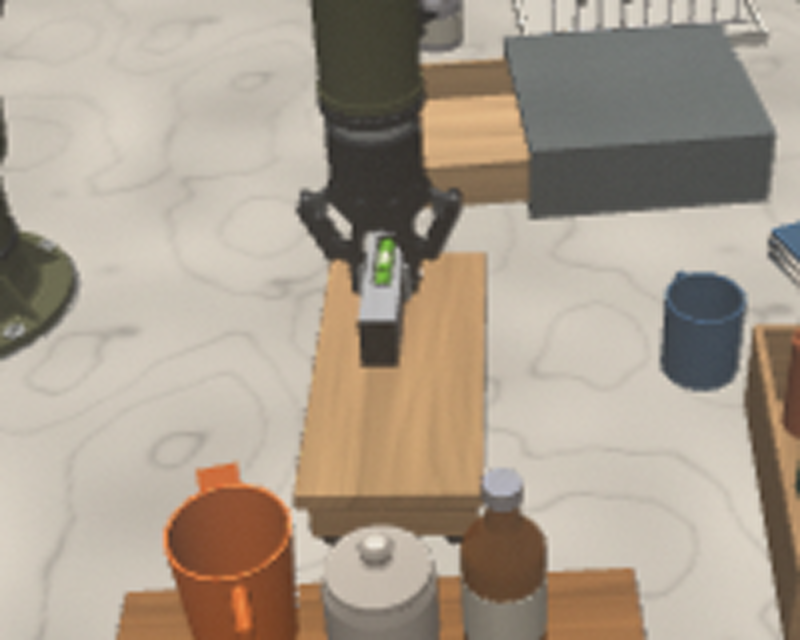

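Level is held upright along the shelf. Lowering it gently.

```bash
python3 - <<'E'
from h import *
s=np.array([.4798,-.2915]); q=quat(np.radians(87.45))
ctrl.movel([*s,.106],q,max_speed=.12); ctrl.pause(.2); b=st("hover")
f0=np.mean([get_state()["contact_force"][2] for _ in range(3)])
z=.106
while z>.094:
    z-=.0006; ctrl.movel([*s,z],q,max_speed=.02); f=get_state()["contact_force"][2]-f0
    if f>2.5: break
st("contact z=%.4f"%z)
ctrl.pause(.1)
ctrl.ungrasp(); st("released"); 
ctrl.movel([*s,.2],q,max_speed=.15)
# go over knob, offset so arm is out of the way
k=np.array([.4825,-.2315])+.13*np.array([np.cos(np.radians(87.45)),np.sin(np.radians(87.45))])
ctrl.movep([*k,.22],quat(np.radians(87.45))); st("over knob")
im,P=cloud("top"); cv2.imwrite("pics/k1.png",cv2.resize(im[130:290,230:430],None,fx=4,fy=4,interpolation=cv2.INTER_CUBIC))
im,P=cloud("side"); cv2.imwrite("pics/k2.png",cv2.resize(im[130:290,130:330],None,fx=4,fy=4,interpolation=cv2.INTER_CUBIC))
for c in ("top","side"):
  for n in("level","bubble"):
    print(c,n,[(round(r["p"],2),r["point"]) for r in models.recognise(c,n)])
E
```

```text
hover t14.43 tcp [ 0.4801 -0.2917  0.1066] F [ 0.1 -0.4 -1.1] T [-0.02  0.05 -0.01] w0.0298
contact z=0.0994 t17.18 tcp [ 0.4799 -0.2915  0.1   ] F [-1.5  3.4  7.7] T [ 0.03  0.46 -0.09] w0.0292
released t17.86 tcp [ 0.4798 -0.2915  0.0993] F [-0.2 -0.3  0.5] T [ 0.03 -0.01  0.02] w0.0852
over knob t19.46 tcp [ 0.4881 -0.1025  0.2196] F [ 0.1 -0.8 -0.4] T [-0.08  0.02 -0.01] w0.0853
top level [(0.96, [331.9, 216.8])]
top bubble [(0.45, [91.5, 218.5])]
side level [(0.57, [226.1, 226.4])]
side bubble [(0.16, [188.0, 272.8])]
```

View pics/k1.png

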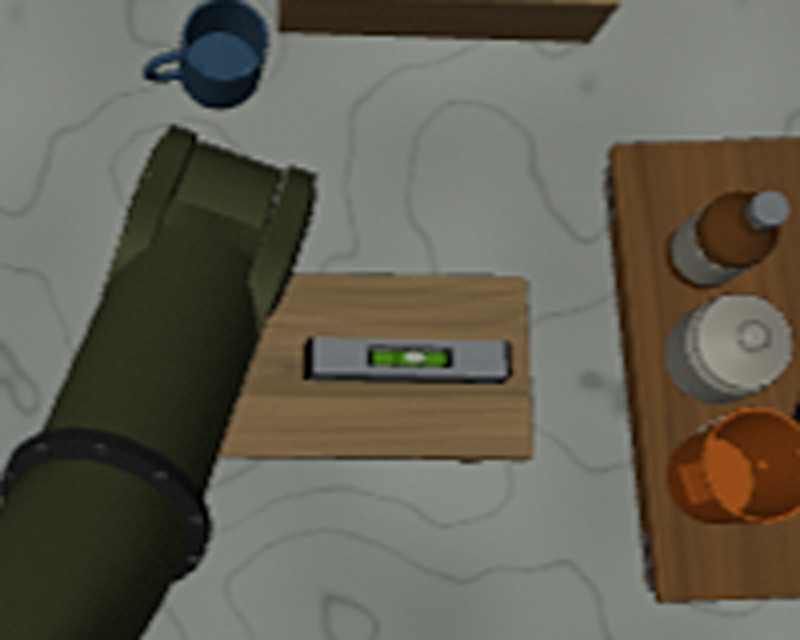

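View pics/k2.png

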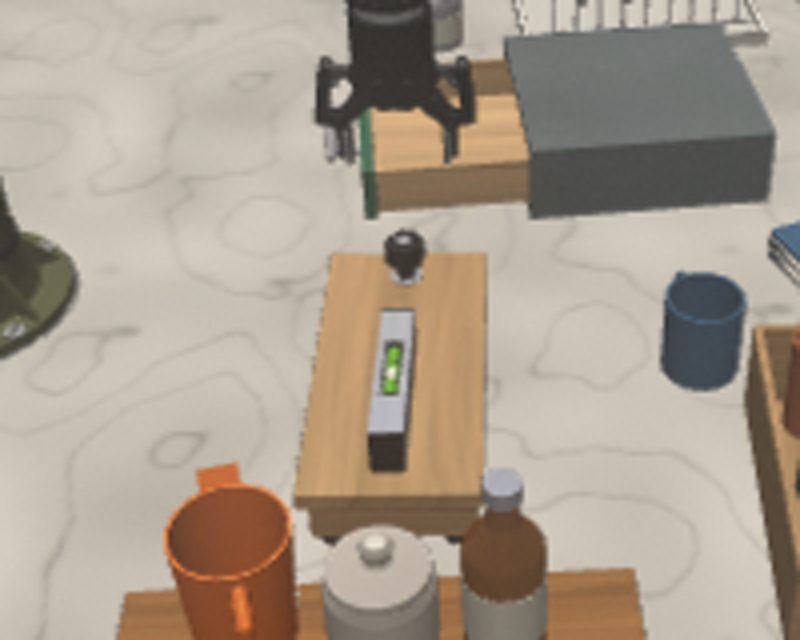

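Level lies on the shelf, clear of the knob; the vial is at top crop (410,357), with the bubble (415,357) to the right, at the shelf's higher end as expected. I'll measure it at sub-pixel level.

```bash
cat >> h.py <<'E'
def bubble(tag=None,n=4):
    ims=[vision.grab_frame("top")[0].astype(np.float32) for _ in range(n)]
    im=np.mean(ims,0)
    hsv=cv2.cvtColor(im.astype(np.uint8),cv2.COLOR_BGR2HSV)
    g=cv2.inRange(hsv,(30,120,40),(80,255,255)); g[:205]=0;g[232:]=0;g[:,:290]=0;g[:,380:]=0
    v,u=np.nonzero(g); v0=(v.min()+v.max())/2
    rows=slice(v.min(),v.max()+1)
    reg=im[rows,u.min()-6:u.max()+7].mean(0)
    if tag:
        cv2.imwrite(f"pics/{tag}.png",cv2.resize(im[v.min()-8:v.max()+9,u.min()-22:u.max()+23].astype(np.uint8),None,fx=10,fy=10,interpolation=cv2.INTER_CUBIC))
    return u.min(),v.min(),v.max(),u.max(),reg
E
python3 - <<'E'
from h import *
a=bubble("b1"); print(a[:4]); print(np.c_[np.arange(len(a[4]))+a[0]-6,a[4].round()])
print("px per mm", (proj("top",[.48,-.30,.13])-proj("top",[.48,-.28,.13]))/20)
st()
E
```

```text
(np.int64(323), np.int64(218), np.int64(221), np.int64(341))
[[317. 116. 115. 111.]
 [318. 116. 115. 111.]
 [319. 116. 115. 112.]
 [320. 120. 120. 116.]
 [321.  97.  95.  93.]
 [322.  29.  23.  25.]
 [323.  25.  78.  48.]
 [324.  37. 116.  73.]
 [325.  37. 112.  71.]
 [326.  37. 112.  71.]
 [327.  33. 110.  68.]
 [328.  22.  88.  53.]
 [329.  22.  86.  51.]
 [330.  20. 106.  60.]
 [331.  78. 119.  94.]
 [332. 108. 133. 121.]
 [333. 104. 132. 120.]
 [334. 103. 127. 116.]
 [335.  84. 108.  97.]
 [336.  42. 100.  68.]
 [337.  26. 108.  63.]
 [338.  29. 108.  65.]
 [339.  27. 110.  65.]
 [340.  17.  98.  55.]
 [341.   5.  51.  23.]
 [342.  21.  14.  18.]
 [343.  90.  88.  86.]
 [344. 121. 120. 117.]
 [345. 116. 115. 111.]
 [346. 115. 114. 111.]
 [347. 115. 114. 111.]]
px per mm [ 0.2973697  -0.00751783]
 t19.96 tcp [ 0.4882 -0.102   0.2199] F [0.8 0.1 0.4] T [ 0.01 -0.01 -0.02] w0.0854
```

View pics/b1.png

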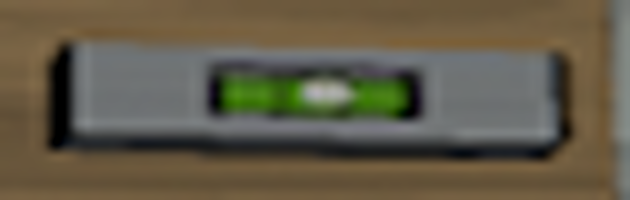

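Bubble centre ≈ 333.1 px, vial centre ≈ 331.9 px, so about 4–5 mm off → roughly 0.9 rad clockwise. I grip the knob and turn.

```bash
python3 - <<'E'
from h import *
th=np.radians(87.45); k=np.array([.4825,-.2315])+.13*np.array([np.cos(th),np.sin(th)])
y0=th+.45
zz=.106
ctrl.movep([*k,.2],quat(y0))
ctrl.movel([*k,zz],quat(y0),max_speed=.12); st("down")
ctrl.close_gripper(30); st("closed"); 
a=0
for i in range(6):
    a+=.15; ctrl.movel([*k,zz+.00127*a],quat(y0-a),max_speed=.02)
st("turned"); ctrl.pause(1.2); st()
b=bubble("b2"); print(b[:4]); print(np.c_[np.arange(len(b[4]))+b[0]-6,b[4].round()])
E
```

```text
down t21.37 tcp [ 0.4887 -0.1018  0.1066] F [0.7 0.2 0.2] T [-0.02 -0.06  0.  ] w0.0854
closed t21.85 tcp [ 0.4887 -0.1016  0.1065] F [-1.   0.6  5.3] T [0.2  0.12 0.  ] w0.0392
turned t23.65 tcp [ 0.4868 -0.102   0.1076] F [-7.5  0.  11.5] T [-0.07  1.19 -0.06] w0.0390
 t24.85 tcp [ 0.4868 -0.102   0.1076] F [-6.8 -0.4 12. ] T [-0.02  1.21  0.01] w0.0388
(np.int64(323), np.int64(218), np.int64(221), np.int64(341))
[[317. 118. 117. 113.]
 [318. 118. 117. 113.]
 [319. 119. 118. 114.]
 [320. 123. 122. 118.]
 [321. 101.  98.  96.]
 [322.  35.  26.  29.]
 [323.  25.  78.  47.]
 [324.  38. 118.  74.]
 [325.  37. 113.  71.]
 [326.  37. 113.  71.]
 [327.  38. 115.  73.]
 [328.  28.  96.  60.]
 [329.  26.  92.  57.]
 [330.  80. 125. 100.]
 [331. 109. 135. 123.]
 [332. 106. 133. 122.]
 [333. 110. 136. 124.]
 [334.  88. 123. 106.]
 [335.  31.  84.  59.]
 [336.  23.  86.  51.]
 [337.  30. 112.  68.]
 [338.  30. 110.  67.]
 [339.  27. 110.  65.]
 [340.  22. 111.  63.]
 [341.  11.  78.  41.]
 [342.   8.   2.   4.]
 [343.  86.  84.  82.]
 [344. 124. 123. 119.]
 [345. 118. 117. 114.]
 [346. 117. 116. 113.]
 [347. 117. 117. 113.]]
```

View pics/b2.png

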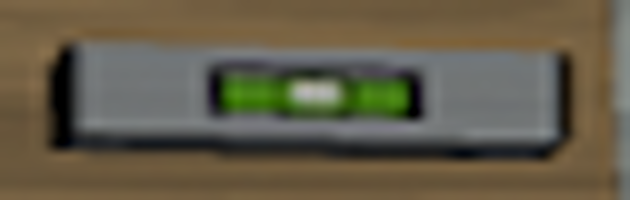

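Bubble edges 329.7/334.4 px now sit symmetrically between the line dips at 328.6 and 335.5. I release the knob and recheck.

```bash
python3 - <<'E'
from h import *
ctrl.ungrasp(); s=st("rel")
p=s["tcp_pos"]; ctrl.movel([p[0],p[1],.2],max_speed=.15)
ctrl.pause(1.0)
b=bubble("b3",8); print(b[:4]); print(np.c_[np.arange(len(b[4]))+b[0]-6,b[4].round()][10:22]);st()
im,P=cloud("top")
m=models.masks_of("top","level"); Q=P[m[0]["mask"]];T=Q[(Q[:,2]>.128)]; print(m[0]["p"],cv2.minAreaRect((T[:,:2]*1000).astype(np.float32)),T[:,2].mean())
E
```

```text
rel t25.57 tcp [ 0.4883 -0.1016  0.107 ] F [ 0.3  0.3 -0.6] T [ 0.04  0.01 -0.01] w0.0854
(np.int64(323), np.int64(218), np.int64(221), np.int64(341))
[[327.  37. 114.  72.]
 [328.  28.  96.  59.]
 [329.  26.  91.  57.]
 [330.  80. 124. 100.]
 [331. 108. 135. 123.]
 [332. 105. 132. 121.]
 [333. 109. 135. 123.]
 [334.  87. 122. 105.]
 [335.  31.  83.  58.]
 [336.  22.  85.  51.]
 [337.  30. 112.  67.]
 [338.  30. 109.  66.]]
 t27.74 tcp [ 0.4883 -0.1016  0.2   ] F [-0.4 -0.8 -0.5] T [-0.01 -0.06 -0.01] w0.0851
0.69 ((480.7426452636719, -290.4608154296875), (170.6121368408203, 31.850393295288086), 87.92086029052734) 0.13468705397209543
```

View pics/b3.png

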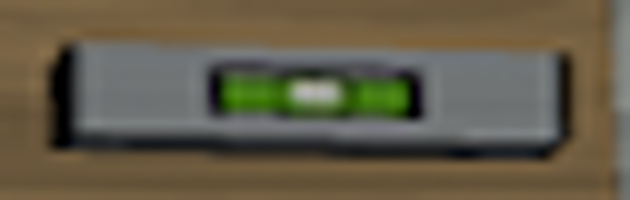

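Still centred (bubble 332.06, line midpoint ≈ 332.0 px). Now I close the fingers and press on the level's middle from above.

```bash
python3 - <<'E'
from h import *
th=np.radians(87.45); q=quat(th); c=[.4805,-.291]
ctrl.close_gripper(30); 
ctrl.movep([*c,.2],q); ctrl.movel([*c,.142],q,max_speed=.1); ctrl.pause(.3)
f0=np.mean([(ctrl.pause(.03),get_state()["contact_force"][2])[1] for _ in range(6)]); st("hover"); 
z=.142
while z>.125:
    z-=.0005; ctrl.movel([*c,z],q,max_speed=.02); f=get_state()["contact_force"][2]-f0
    if f>3: print(round(z,4),round(f,1))
    if f>17: break
ctrl.pause(.5)
for _ in range(3): ctrl.pause(.2); st("press f0=%.1f"%f0)
im,P=cloud("side"); cv2.imwrite("pics/p1.png",cv2.resize(im[170:270,180:280],None,fx=6,fy=6,interpolation=cv2.INTER_CUBIC))
im,P=cloud("top"); cv2.imwrite("pics/p2.png",cv2.resize(im[130:290,230:430],None,fx=4,fy=4,interpolation=cv2.INTER_CUBIC))
E
```

```text
hover t30.62 tcp [ 0.4805 -0.2911  0.1421] F [ 0.4 -0.5 -0.5] T [0.03 0.07 0.02] w0.0001
0.1355 6.4
0.135 11.5
0.1345 14.9
0.134 19.8
press f0=-0.0 t35.33 tcp [ 0.4806 -0.2911  0.136 ] F [-4.7  5.  18.9] T [ 0.86  1.04 -0.02] w0.0003
press f0=-0.0 t35.52 tcp [ 0.4807 -0.2911  0.136 ] F [-4.3  4.  20. ] T [ 0.91  0.99 -0.02] w-0.0001
press f0=-0.0 t35.73 tcp [ 0.4807 -0.2911  0.136 ] F [-4.   3.8 19. ] T [ 0.84  1.02 -0.02] w0.0003
```

View pics/p1.png

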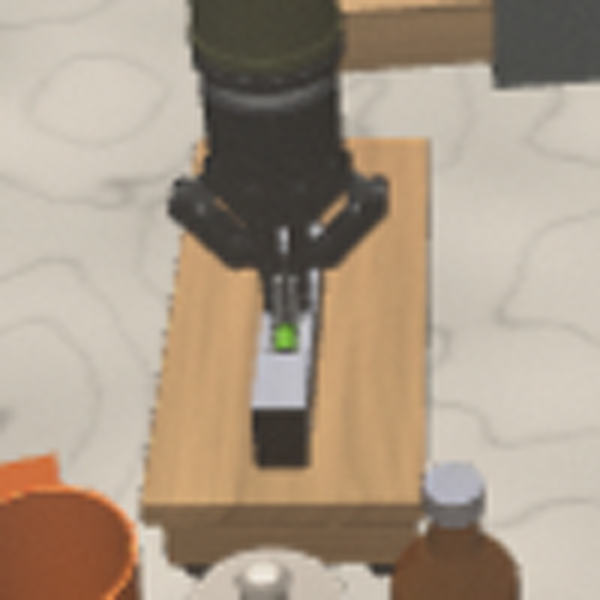

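View pics/p2.png

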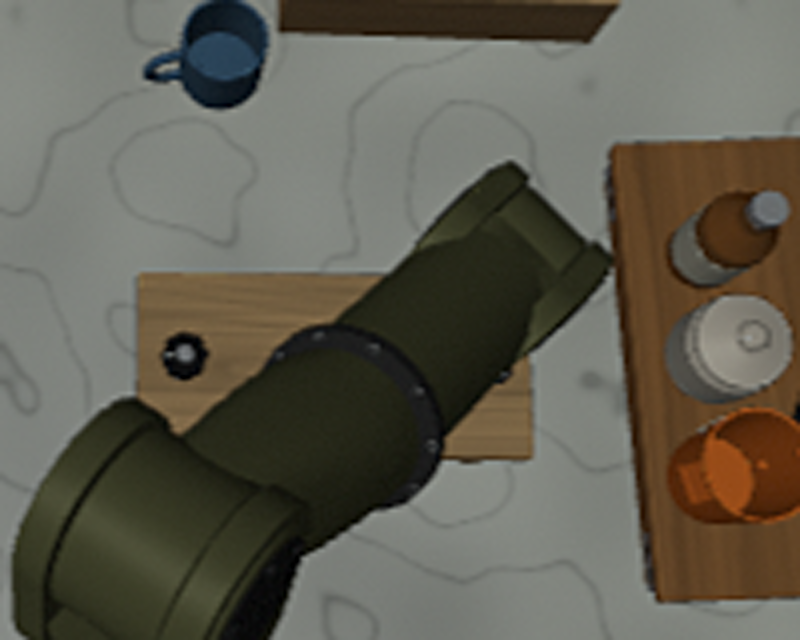

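The level is still flat and aligned, pressed at a steady 19–20 N with no creep; the fingers hide the bubble. Handing in.

```bash
python3 - <<'E'
from h import *
ticket.close_job(); st()
E
```

```text
the job is handed in; nothing more can be done
the job is handed in; nothing more can be done
```

I handed the job in at about 36 s of the 72 s allowed, with the closed fingers still pressing the level on the shelf. There was no verdict to read back.

**What I did:**
- I hooked the drawer's bar handle with an open finger and pulled the drawer out about 0.17 m.
- I took out the level and set it gently on the shelf. It lies lengthwise, centred about 60 mm from the board's middle on the side away from the knob.
- I turned the knob about 0.9 rad clockwise and let go of it.
- I pressed the middle of the level's top with the closed fingers.

**Last checks:**
- **Bubble:** after I released the knob, its centre was at pixel 332.06 and the midpoint of the two lines at about 332.0. That puts it within roughly 0.3 mm of centre.
- **Turn:** the bubble moved about 3.5 mm, against about 4.4 mm expected from the angle I turned. I relied on the picture, not the angle.
- **Placing:** the level is aligned with the shelf to about 0.5 degrees.
- **Pressing:** the downward force held at 19–20 N, with about 6 N sideways.
- **Bystanders:** the mug, the jug, the jar and the bottle looked unmoved in the last pictures. The tin and the pliers were outside those crops, but the arm never came near them.

**Not checked:** the fingers hid the bubble during the final press, so its last direct reading is from just before.

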